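# Start the rinse of the capsule coffee machine

### The arm

A 6-joint arm with a two-finger parallel gripper is mounted at the origin on a cart in front of the work surface, level with it; the furniture and walls round the work are solid. World frame = base frame: x ahead of the robot, y to its left, z up, the work surface at z = 0. Lengths are in m, angles in rad, forces in N, time in s.
With the tool pointing down it reaches from about 0.25 to 0.775 m from the base axis. Payload 4 kg.
Tool frame: the origin (TCP) lies at the very end of the fingers, on their centre line; the grasp point (between the pads) lies 19 mm behind it (robot.hold_point_z is the distance from the TCP to the grasp point, in m); z points along the fingers, y is the line along which they close (so a half turn about z gives the same grasp; the last joint's range is limited). The gripper opens to 94 mm and grips with 3 to 60 N. Pads are 16 mm wide; open, the fingers measure 119 mm over their backs; the gripper's body (75 mm by 177 mm) begins 78 mm behind the grasp point.
Start: joints at [-1.205, 0.087, 1.371, -0, 1.684, -0.103], TCP at [0.248, -0.491, 0.206] pointing down, gripper open.
Joint ranges: [-3.1, 3.1], [-0.76, 2.03], [0.27, 2.55], [-1.08, 4.22], [0.17, 2.65], [-2.57, 2.57]. Speed limits (rad/s): [2.79, 2.79, 3.14, 3.14, 3.14, 3.14].

### API

Orientations are given as [roll, pitch, yaw] about the fixed x, y, z axes, in that order (R = Rz(yaw) Ry(pitch) Rx(roll)).
In Python, from bench import robot gives the robot as it stands.
- The arm moves only by the tool carry_out, never from a script. Its argument "steps" is a list of rows, each a list of 3 entries, a list of its own where there are three numbers: the shift along the tool's x, y, z in m, then the turn about the tool's z in units of 10 degrees (1.0 is 10 degrees), then the closure, from -1 (fully open) to 1 (shut). In form: [[[tx, ty, tz], roll, jaw], ...]. A call has 1 to 10 rows; each row is the pose to reach, as a shift and turn from the pose commanded when the call began, along the tool's axes at that moment; what a row does not reach only later rows make up. A row lasts 1/8 s, in which the tool goes at most 62.5 mm and 10.7 degrees, less where a joint would pass 70% of its speed; a pose out of reach is approached as far as the arm can. A call with a gripper value outside its range is refused whole. The fingers move at their own pace and stop on an object; the grip force is fixed at half the most. Time passes only in rows, so rows that repeat a pose let the fingers close. It gives the time, the measured TCP pose, the force, the opening and the grip force at its end, in the units of the state.
- robot.get_obs(): the state, without advancing time (a new reading comes with each control period).
- robot.snapshot(name): name is "scene" or "side" or "wrist"; returns a dict with "image" (384x512x3 uint8, red, green, blue), "z_map" (384x512 float32, m along the optical axis (not along the pixel's ray), 0 where there is no reading), "mtx" (3x3 intrinsics, pixels), "R" (3x3) and "t" (3): a world point X has camera coordinates R X + t. Camera axes: x right, y down, z forward; pixel columns grow to the right and rows downward; lengths in m; the calibration is good to about 2 mm. A picture is of the moment at which its call begins.
- robot.close_job(): hands the job in; it is judged then, once.
The state is a dict: "time": time; "joint_positions": joint angles; "qvel": joint speeds; "joint_torque": joint torques, N m; "tool_pos": TCP position; "ee_rot": TCP orientation; "wrist_force": force on the tool from outside, world axes, zero at the start; "wrist_torque": the same for the moment, N m; "width": finger opening in m; "finger_force": force on a finger pad.
Only numpy, scipy, OpenCV 4.12 (cv2) and the standard library are available. Lean on these libraries where they do the work, as an engineer would, in place of code of your own. Each camera call takes 0.05 s, during which the arm holds its last target. There are 200 camera calls.

### The job

Start the rinse programme of the capsule coffee machine using only the fingertips, gripping and lifting nothing: push its drip tray fully home so that the pink bowl rides in under the outlet without being touched, and press the raised lever all the way down shut. Then press the two white keys on top of the machine down together, one fingertip on each and never one alone (that would brew a coffee), hold both down for about three seconds and let them go. Leave the other things on the bar where they are.

Things in the scene. Friction and masses are not known exactly. Their poses are not given: they have to be found in the camera images.
- coffee_machine: dark capsule coffee machine, fixed, 120 mm wide, 263 mm deep. Origin: on the worktop, midway between its sides, 150 mm behind the shut drip tray's front; x to its back, y to the left seen from the robot, z up. Flat top of the head: x -97 to 48 mm, 185 mm above the worktop; underside of the head at 123 mm; clear water tank at the back, 182 mm high
- spout (a point): lower end of the coffee outlet under the machine's head, 106 mm above the worktop (machine frame x -74, y 0)
- drip_tray (a joint): slide of the dark drip tray with steel grid at the machine's front foot: 0 = fully home (front panel against the ends of the side rails), positive = metres out towards the machine's front (its -x); starts 0.020 to 0.035 out; stiff by about 1.5 N, stays where it is left
- tray_front (a point): point on the outer face of the tray's front panel, at the middle of its width, 30 mm above the worktop (panel 120 mm wide, 5 to 42 mm above the worktop); moves with the tray; push it along the machine's +x. The bowl's rim (72 mm above the worktop) is at least 18 mm behind this face; with the tray home the head's front is 53 mm behind it
- brew_lever (a joint): hinge of the steel lever on top of the machine: 0 = shut (lying flat along the top), positive = radians raised; starts 0.40 to 0.75 raised; it stays where it is left and takes about 0.13 N m to turn, 2 to 3 N at the pad
- lever_pad (a point): point in the middle of the lever's upper face, 55 mm from its hinge axis and 5 mm above the lever's middle plane; moves with the lever; 199 mm above the worktop when shut. Lever: 52 mm wide, 10 mm thick, reaching 84 mm from the hinge towards the machine's front
- lever_hinge (a point): middle of the lever's hinge axis, which is parallel to the machine's y, 194 mm above the worktop (machine frame x 52, y 0)
- key_left (a joint): travel of the left white key: 0 = up, 0.006 = fully down (m); sprung back up, about 1.4 N to start and 4 N fully down; counts as pressed beyond half its travel
- key_left_top (a point): centre of the flat round top, 23 mm across, of the left white key (machine's +y side), near the front edge of the machine's top; 195.5 mm above the worktop when up; 56 mm centre to centre from the other key along the machine's y; moves with the key, which goes straight down
- key_right (a joint): travel of the right white key, just like the left one
- key_right_top (a point): centre of the flat round top, 23 mm across, of the right white key (machine's -y side), 195.5 mm above the worktop when up; moves with the key. With the lever shut, the lever's nose is 33 mm behind the line of the keys and its top is 203 mm above the worktop
- bowl: pink plastic bowl, 86 mm across the rim, 40 mm high, standing loose on the drip tray's grid (32 mm above the worktop); origin at the centre of its underside, z up; it rides with the tray
- tea_cup_near: white tea cup, 82 mm across and 112 mm with its ear, 67 mm high, a bystander to the right of the machine; origin at the centre of its underside
- grey_mug: grey stoneware mug, 70 mm across, 102 mm with its handle, 90 mm high, a bystander at the right; origin at the centre of its underside
- sugar_bowl: white porcelain sugar bowl with lid, 67 mm across, 74 mm high, a bystander to the left; origin at the centre of its underside
- creamer_1: coffee cream portion cup, 48 x 39 mm, 19 mm high, a bystander to the left; origin at the centre of its underside
- creamer_2: a second such cream portion cup, a bystander to the left; origin at the centre of its underside
- tea_packet: yellow box of tea bags, 65 x 115 mm, 55 mm high, a bystander at the left; origin at the centre of its underside
There are look-alikes about, which are no part of the job. Of the things that look like the bowl, the largest one is meant.

How it is judged:
By the outcome, as a careful person would: the job done as asked, in the order asked, and still so for the second after the job is handed in, with the robot touching nothing.
It also fails if it takes over 62 s, if anything falls off the work surface, if the arm or the gripper's body presses on something with over 40 N, if the wrist force passes 120 N, or if a joint passes its speed limit or range.

## Working session

There is one attempt and no reset: what is moved stays moved. The work goes in short steps, Python scripts to look and compute and a tool call to move; the robot and the scene stay as the last step left them, time stands still between calls to the robot, and variables do not carry over. Pictures are saved under pics/ and viewed, at most 10 in all, crops included, and the job is handed in when it is done.

Besides the shell and the picture viewer there is one more tool, called after "Emit:" by a JSON object that holds its "method" and its "body", one argument or row to a line. carry_out: Moves the arm, as the interface text tells. Its arguments: {"type":"object","properties":{"steps":{"type":"array","items":{"type":"array"}}},"required":["steps"]}

```bash
ls; mkdir -p pics
cat > h.py <<'E'
import numpy as np, cv2
from bench import robot
def snap(n,f):
    s=robot.snapshot(n); cv2.imwrite('pics/'+f+'.png',s['image'][:,:,::-1]); np.savez('pics/'+f+'.npz',**s); return s
def load(f): return dict(np.load('pics/'+f+'.npz'))
def pts(s):
    z=s['z_map']; v,u=np.indices(z.shape); K=s['mtx']
    c=np.stack([(u-K[0,2])/K[0,0]*z,(v-K[1,2])/K[1,1]*z,z],-1)
    return (c-s['t'])@s['R']
def proj(s,X):
    c=np.atleast_2d(X)@s['R'].T+s['t']; p=c@s['mtx'].T; return p[:,:2]/p[:,2:]
def ray(s,u,v,h):
    d=np.linalg.solve(s['mtx'],[u,v,1.])@s['R']; o=-s['t']@s['R']; return o+d*(h-o[2])/d[2]
E
python3 - <<'E'
from h import *
a=snap('scene','a'); b=snap('side','b')
cv2.imwrite('pics/ab.png',cv2.resize(np.hstack([a['image'],b['image']])[:,:,::-1],(800,300),interpolation=cv2.INTER_AREA))
for s in(a,b): print((-s['t']@s['R']).round(3), s['R'][2].round(2), s['mtx'][0,0])
o=robot.get_obs(); print(o['time'],o['tool_pos'],o['ee_rot'],o['width'])
E
```

```text
pics
[-0.019  0.667  1.02 ] [ 0.46 -0.53 -0.71] 406.8759284573719
[ 0.075 -1.318  1.017] [ 0.28  0.8  -0.53] 429.5076675242005
0.1 [ 0.24830834 -0.49021755  0.20445437] [-3.13966750e+00 -1.70896854e-04  4.68767644e-01] 0.09396819062910647
```

View pics/a.png

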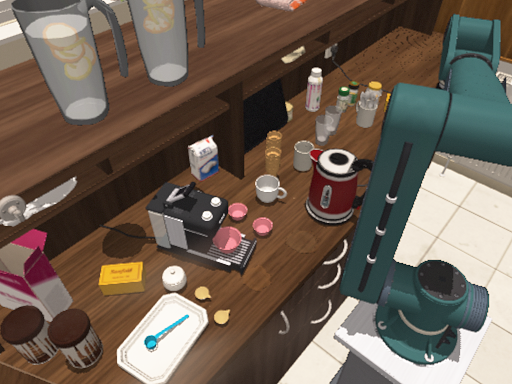

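View pics/b.png

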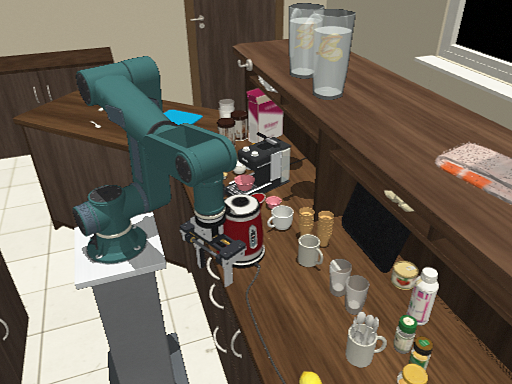

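The scene view shows the coffee machine at about (190,215), with two white keys at (208,215) and (218,202). The pink bowl on the tray is at (228,238), and two smaller pink bowls at (238,212) and (262,227) are the look-alikes. The red kettle at (335,185) stands between the machine and the arm. Next I'll crop close and measure.

Run:
```python
from h import *
a=load('a');b=load('b')
c=cv2.resize(a['image'][165:285,130:290,::-1],None,fx=5,fy=5,interpolation=cv2.INTER_CUBIC); cv2.imwrite('pics/c.png',c)
P=pts(a)
hsv=cv2.cvtColor(a['image'],cv2.COLOR_RGB2HSV)
roi=np.zeros((384,512),bool); roi[165:285,130:290]=1
def comps(m,mn,lab):
    n,L,st,ce=cv2.connectedComponentsWithStats((m&roi).astype(np.uint8))
    for i in range(1,n):
        if st[i,4]>=mn: q=P[L==i]; print(lab,ce[i].round(1),st[i,4],np.median(q,0).round(3),q.min(0).round(3),q.max(0).round(3))
comps((hsv[...,1]<50)&(hsv[...,2]>170)&(P[...,2]>.185)&(P[...,2]<.21),8,'white-high')
comps(((hsv[...,0]>165)|(hsv[...,0]<4))&(hsv[...,1]>70)&(hsv[...,2]>120),30,'pink')
top=roi&(abs(P[...,2]-.185)<.006)&(P[...,0]<.8)
q=P[top][:,:2].astype(np.float32); print('top',len(q),cv2.minAreaRect(q), cv2.boxPoints(cv2.minAreaRect(q)).round(3).tolist())
hi=roi&(P[...,2]>.2)&(P[...,2]<.29); comps(hi,8,'hi')
```

```text
white-high [172.  194.6] 48 [0.687 0.219 0.202] [0.669 0.192 0.198] [0.699 0.239 0.21 ]
white-high [214.7 201.6] 56 [0.584 0.151 0.194] [0.572 0.138 0.185] [0.596 0.161 0.198]
white-high [206.4 215.4] 68 [0.564 0.202 0.193] [0.552 0.182 0.185] [0.585 0.212 0.199]
pink [237.1 210.5] 253 [0.631 0.015 0.012] [ 0.592 -0.026 -0.005] [0.676 0.057 0.033]
pink [262.3 225.3] 276 [0.525 0.009 0.013] [-0.019 -0.033 -0.005] [0.562 0.667 1.02 ]
pink [227.2 239. ] 567 [0.552 0.144 0.049] [-0.019  0.069 -0.004] [0.628 0.667 1.02 ]
top 1660 ((0.6466900110244751, 0.20191895961761475), (0.20732076466083527, 0.11592040956020355), 20.694705963134766) [[0.5289999842643738, 0.2199999988079071], [0.5699999928474426, 0.11100000143051147], [0.7639999985694885, 0.18400000035762787], [0.7229999899864197, 0.2930000126361847]]
hi [181.  192.1] 266 [0.651 0.21  0.229] [0.619 0.169 0.2  ] [0.711 0.239 0.252]
hi [168.8 203.3] 10 [0.667 0.244 0.201] [0.66  0.239 0.2  ] [0.677 0.248 0.204]
```

View pics/c.png

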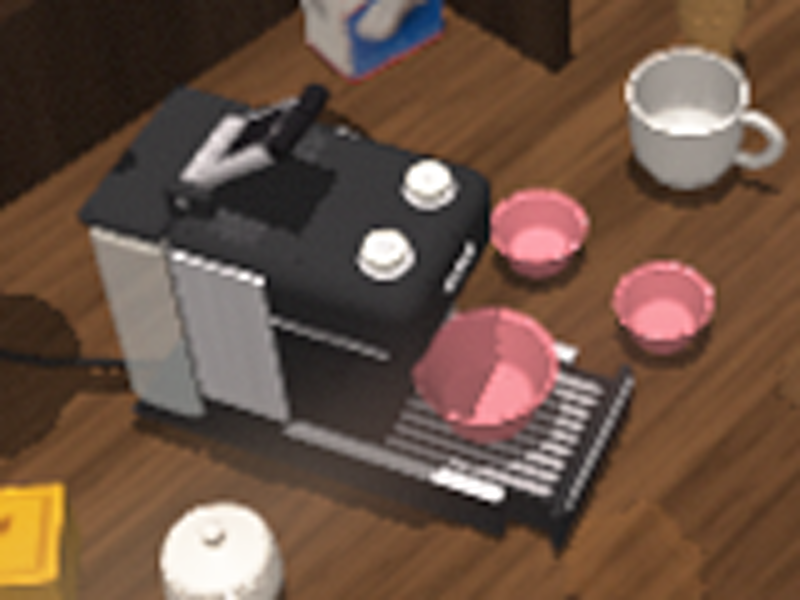

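Pink candidates are (228,238), largest and on the tray grid, and the smaller (237,211) and (262,225) on the bar. The crop confirms the first one is the bowl. In the crop the keys are at (430,182) and (387,250), the lever nose is at (310,100), and the tray front edge runs from (560,545) to (630,375).

Run:
```python
from h import *
a=load('a');b=load('b');P=pts(a)
kr=ray(a,216,201.2,.1955);kl=ray(a,207.4,214.9,.1955);print(kl,kr,np.linalg.norm(kl-kr))
d=kl-kr; yw=np.arctan2(-d[0],d[1]);print('yaw',np.degrees(yw))
yw=np.radians(21);X=np.array([np.cos(yw),np.sin(yw),0]);Y=np.array([-X[1],X[0],0]);O=(kl+kr)/2+.065*X;O[2]=0;print('O',O)
M=np.stack([(P-O)@X,(P-O)@Y,P[...,2]],-1)
def bb(m,l): q=M[m];print(l,len(q),*[np.percentile(q[:,i],[1,50,99]).round(3) for i in range(3)])
# tray front top edge: points z .03-.046 in front
m=(M[...,0]<-.12)&(M[...,0]>-.22)&(abs(M[...,1])<.07)&(M[...,2]>.025)&(M[...,2]<.05);bb(m,'tray')
for y in(-.045,0,.045):
    q=M[m&(abs(M[...,1]-y)<.012)]; print('front',y,np.percentile(q[:,0],[0,2,5]).round(3))
m=(abs(M[...,1])<.025)&(M[...,0]<.07)&(M[...,0]>-.09)&(M[...,2]>.199)&(M[...,2]<.3);q=M[m]
for x0 in np.arange(-.04,.06,.01):
    r=q[abs(q[:,0]-x0)<.005]
    if len(r): print('lever',x0.round(3),len(r),r[:,2].mean().round(3),r[:,2].max().round(3))
# side and rear edges of flat top
t=(abs(M[...,2]-.185)<.004)&(abs(M[...,0])<.15)&(abs(M[...,1])<.08);bb(t,'top')
for s,n,r in((a,'a',(305,375,140,225)),(b,'b',(222,268,190,265))):
    Q=pts(s)[r[2]:r[3],r[0]:r[1]].reshape(-1,3);im=cv2.cvtColor(s['image'],cv2.COLOR_RGB2HSV)[r[2]:r[3],r[0]:r[1]].reshape(-1,3)
    k=((im[:,0]>165)|(im[:,0]<8))&(im[:,1]>150);q=Q[k];print('kettle',n,len(q),np.percentile(q,[3,50,97],axis=0).round(3).tolist())
    q=Q[(Q[:,0]>.3)&(Q[:,2]<.4)];print('max z',np.percentile(q[:,2],[95,99,100]).round(3))
# where is the shelf
q=P[(P[...,2]>.22)&(P[...,2]<.7)&(P[...,0]>.3)&(P[...,1]>-.1)&(P[...,1]<.5)];
for lo in np.arange(-.1,.5,.1):
    r=q[(q[:,1]>lo)&(q[:,1]<lo+.1)]; print('tall',lo.round(1),len(r),np.percentile(r[:,0],[0,1,10]).round(3) if len(r) else '')
```

```text
[0.56142725 0.20044823 0.1955    ] [0.58035261 0.14881252 0.1955    ] 0.05499467753578227
yaw 20.128734247906877
O [0.63157266 0.19792429 0.        ]
tray 545 [-0.173 -0.148 -0.121] [-0.058  0.007  0.059] [0.026 0.033 0.045]
front -0.045 [-0.174 -0.173 -0.173]
front 0 [-0.173 -0.173 -0.172]
front 0.045 [-0.174 -0.172 -0.171]
lever -0.01 10 0.245 0.247
lever 0.0 69 0.247 0.252
lever 0.01 23 0.239 0.249
lever 0.02 33 0.231 0.238
lever 0.03 29 0.223 0.228
lever 0.04 28 0.216 0.22
lever 0.05 26 0.207 0.213
top 1368 [-0.082 -0.005  0.114] [-0.055  0.006  0.053] [0.181 0.184 0.188]
kettle a 1324 [[0.339, -0.216, 0.061], [0.373, -0.152, 0.132], [0.481, -0.131, 0.21]]
max z [0.221 0.24  0.25 ]
kettle b 827 [[0.348, -0.28, 0.064], [0.406, -0.263, 0.15], [0.484, -0.181, 0.212]]
max z [0.224 0.344 0.347]
tall -0.1 2019 [0.717 0.718 0.721]
tall 0.0 5478 [0.714 0.717 0.722]
tall 0.1 4668 [0.625 0.645 0.723]
tall 0.2 5624 [0.619 0.64  0.722]
tall 0.3 9947 [0.716 0.719 0.759]
tall 0.4 4931 [0.715 0.718 0.721]
```

Emit:
{"method": "carry_out", "body": {
  "steps": [
    [[0, 0, -0.05], 0, -1],
    [[0, 0, -0.1], 0, 0],
    [[0.02, -0.02, -0.13], 0, 1],
    [[0.05, -0.055, -0.13], 0.1, 1],
    [[0.09, -0.095, -0.13], 0.2, 1],
    [[0.13, -0.135, -0.13], 0.3, 1],
    [[0.17, -0.175, -0.13], 0.4, 1],
    [[0.21, -0.215, -0.13], 0.5, 1],
    [[0.25, -0.26, -0.13], 0.6, 1],
    [[0.29, -0.3, -0.13], 0.6, 1]
  ]
}}

```text
time: 1.35
tool_pos: [0.3716, -0.0901, 0.3352]
ee_rot: [3.141, -0.0, 0.364]
wrist_force: [0.4, 0.3, -0.3]
width: 0.0072
finger_force: 0.0
```

Emit:
{"method": "carry_out", "body": {
  "steps": [
    [[0.03, -0.04, 0], 0, 1],
    [[0.06, -0.08, 0], 0, 1],
    [[0.1, -0.13, 0], 0, 1],
    [[0.135, -0.177, 0.02], 0, 1],
    [[0.135, -0.177, 0.06], 0, 1],
    [[0.135, -0.177, 0.09], 0, 1],
    [[0.135, -0.177, 0.1], 0, 1],
    [[0.135, -0.177, 0.1], 0, 1]
  ]
}}

```text
time: 2.35
tool_pos: [0.4346, 0.1212, 0.2352]
ee_rot: [-3.142, 0.001, 0.364]
wrist_force: [-0.2, 0.8, -0.4]
width: 0.0006
finger_force: 0.0
```

Run:
```python
from h import *
o=robot.get_obs(); print(o['tool_pos'],o['ee_rot'])
w=snap('wrist','w'); print((-w['t']@w['R']).round(3), w['R'][2].round(2))
a=snap('scene','a2')
O=np.array([.6317,.1977,0]);y=np.radians(20.8);X=np.array([np.cos(y),np.sin(y),0]);Y=np.array([-X[1],X[0],0])
im=w['image'][:,:,::-1].copy()
for x,yy,z in((-.065,.028,.1955),(-.065,-.028,.1955),(-.173,0,.042),(-.173,.06,.042),(-.173,-.06,.042)):
    p=proj(w,O+x*X+yy*Y+[0,0,z])[0]; print(p); cv2.circle(im,(int(p[0]),int(p[1])),2,(0,255,0),-1)
cv2.imwrite('pics/w2.png',im)
```

```text
[0.43458296 0.12124563 0.2352422 ] [-3.14152404e+00  9.26291031e-04  3.63714474e-01]
[0.502 0.146 0.413] [-0.23 -0.09 -0.97]
[205.80107159 -20.83897109]
[297.55914002 -20.84784743]
[253.19377032 134.8947169 ]
[201.74000415 134.86159563]
[304.6727234  134.92785439]
```

View pics/w2.png

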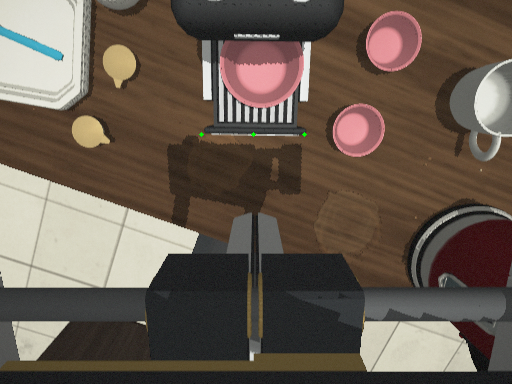

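The wrist view agrees with the estimate. The tray front edge is at row 133, columns 205–304, parallel to the image rows. The machine sits about 3 mm further toward −y than predicted, and nothing blocks the descent. Next I descend and push.

Emit:
{"method": "carry_out", "body": {
  "steps": [
    [[0, 0.002, 0.06], 0, 1],
    [[0, 0.003, 0.12], 0, 1],
    [[0, 0.003, 0.17], 0, 1],
    [[0, 0.003, 0.205], 0, 1],
    [[0, 0.003, 0.212], 0, 1],
    [[0.01, 0.003, 0.212], 0, 1],
    [[0.018, 0.003, 0.212], 0, 1],
    [[0.022, 0.003, 0.212], 0, 1],
    [[0.026, 0.003, 0.212], 0, 1],
    [[0.029, 0.003, 0.212], 0, 1]
  ]
}}

```text
time: 3.7
tool_pos: [0.4632, 0.129, 0.0237]
ee_rot: [3.141, -0.0, 0.364]
wrist_force: [-0.4, -0.4, 0.6]
width: 0.0003
finger_force: 0.7
```

Emit:
{"method": "carry_out", "body": {
  "steps": [
    [[0.003, 0, 0], 0, 1],
    [[0.006, 0, 0], 0, 1],
    [[0.009, 0, 0], 0, 1],
    [[0.012, 0, 0], 0, 1],
    [[0.015, 0, 0], 0, 1],
    [[0.017, 0, 0], 0, 1],
    [[0.018, 0, 0], 0, 1],
    [[0.019, 0, 0], 0, 1],
    [[0.019, 0, 0], 0, 1]
  ]
}}

```text
time: 4.82
tool_pos: [0.4808, 0.1358, 0.0234]
ee_rot: [-3.142, -0.0, 0.364]
wrist_force: [-0.5, -1.7, 0.1]
width: 0.0004
finger_force: 0.5
```

Emit:
{"method": "carry_out", "body": {
  "steps": [
    [[0.001, 0, 0], 0, 1],
    [[0.002, 0, 0], 0, 1],
    [[0.003, 0, 0], 0, 1],
    [[0.004, 0, 0], 0, 1],
    [[0.005, 0, 0], 0, 1],
    [[0.005, 0, 0], 0, 1]
  ]
}}

```text
time: 5.58
tool_pos: [0.4855, 0.1376, 0.0234]
ee_rot: [-3.142, -0.0, 0.364]
wrist_force: [-1.2, -1.3, -1.4]
width: 0.0001
finger_force: 0.6
```

Run:
```python
from h import *
w=snap('wrist','w3');b=snap('scene','b3')
print(robot.get_obs()['wrist_force'])
im=np.vstack([cv2.resize(b['image'][185:285,170:300],(520,400),interpolation=cv2.INTER_CUBIC)])
cv2.imwrite('pics/v3.png',im[:,:,::-1])
O=np.array([.6317,.1977,0]);y=np.radians(20.8);X=np.array([np.cos(y),np.sin(y),0]);Y=np.array([-X[1],X[0],0])
M=pts(b)-O;mx,my,mz=M@X,M@Y,M[...,2]
m=(mx<-.1)&(mx>-.22)&(abs(my)<.07)&(mz>.025)&(mz<.05)
for yy in(-.045,.02,.045):
    q=mx[m&(abs(my-yy)<.012)]; print('front',yy,len(q),np.percentile(q,[0,2,5]).round(3))
```

```text
[-0.97274563 -1.15453414  0.28600435]Traceback (most recent call last):
  File "<stdin>", line 10, in <module>
    return _quantile_unchecked(
        a, q, axis, out, overwrite_input, method, keepdims, weights)
    return _ureduce(a,
                    func=_quantile_ureduce_func,
    ...<5 lines>...
                    overwrite_input=overwrite_input,
                    method=method)
    r = func(a, **kwargs)
    result = _quantile(arr,
                       quantiles=q,
    ...<2 lines>...
                       out=out,
                       weights=wgt)
    slices_having_nans = np.isnan(arr[-1, ...])
                                  ~~~^^^^^^^^^
IndexError: index -1 is out of bounds for axis 0 with size 0
```

View pics/v3.png

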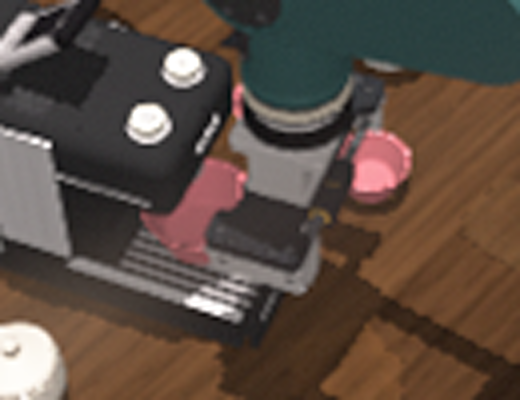

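The gripper is against the tray front, at crop (270,300). The bowl at (195,210) rides in under the head, and the tray is not yet clearly at its stop, since the force is only about 1.6 N. I'll keep pushing in small steps until the force rises.

Emit:
{"method": "carry_out", "body": {
  "steps": [
    [[0.001, 0, 0], 0, 1],
    [[0.002, 0, 0], 0, 1],
    [[0.003, 0, 0], 0, 1],
    [[0.003, 0, 0], 0, 1]
  ]
}}

```text
time: 6.18
tool_pos: [0.4884, 0.1387, 0.0235]
ee_rot: [-3.142, -0.0, 0.364]
wrist_force: [-0.4, -1.1, -0.3]
width: 0.0003
finger_force: 0.5
```

Emit:
{"method": "carry_out", "body": {
  "steps": [
    [[0.001, 0, 0], 0, 1],
    [[0.002, 0, 0], 0, 1],
    [[0.003, 0, 0], 0, 1],
    [[0.003, 0, 0], 0, 1]
  ]
}}

```text
time: 6.68
tool_pos: [0.4912, 0.1397, 0.0235]
ee_rot: [3.142, -0.0, 0.364]
wrist_force: [-1.4, -0.2, -0.4]
width: 0.0001
finger_force: 0.5
```

Emit:
{"method": "carry_out", "body": {
  "steps": [
    [[0.001, 0, 0], 0, 1],
    [[0.002, 0, 0], 0, 1],
    [[0.003, 0, 0], 0, 1],
    [[0.003, 0, 0], 0, 1]
  ]
}}

```text
time: 7.18
tool_pos: [0.4915, 0.1398, 0.0234]
ee_rot: [3.142, 0.006, 0.364]
wrist_force: [-8.9, -2.7, 5.8]
width: 0.0
finger_force: 4.4
```

The force has jumped to about 9 N with the motion stopped, so the tray is home. I'll back off, rise and look at the top of the machine.

Emit:
{"method": "carry_out", "body": {
  "steps": [
    [[-0.015, 0, 0], 0, 1],
    [[-0.04, 0, 0], 0, 1],
    [[-0.04, 0, -0.05], 0, 1],
    [[-0.04, 0, -0.11], 0, 1],
    [[-0.04, 0, -0.17], 0, 1],
    [[-0.04, 0, -0.23], 0, 1],
    [[-0.03, 0, -0.27], 0, 1],
    [[-0.02, 0, -0.28], 0, 1],
    [[-0.02, 0, -0.28], 0, 1]
  ]
}}

```text
time: 8.3
tool_pos: [0.4759, 0.1339, 0.3046]
ee_rot: [3.141, -0.004, 0.364]
wrist_force: [0.5, -0.4, -0.5]
width: 0.0003
finger_force: 0.0
```

Run:
```python
from h import *
o=robot.get_obs(); print(o['tool_pos'],o['ee_rot'],o['wrist_force'])
w=snap('wrist','w4')
O=np.array([.6317,.1977,0]);y=np.radians(20.8);X=np.array([np.cos(y),np.sin(y),0]);Y=np.array([-X[1],X[0],0])
h=cv2.cvtColor(w['image'],cv2.COLOR_RGB2HSV);P=pts(w)
n,L,st,ce=cv2.connectedComponentsWithStats(((h[...,1]<50)&(h[...,2]>150)).astype(np.uint8))
for i in range(1,n):
    if st[i,4]>60:
        r=ray(w,*ce[i],.1955)-O; print(ce[i].round(1),st[i],(r@X).round(4),(r@Y).round(4),'z',np.median(P[L==i][:,2]).round(3))
im=w['image'][:,:,::-1].copy()
for x,yy,z in((-.065,.028,.1955),(-.065,-.028,.1955),(-.15,0,.042),(-.15,.06,.042),(-.15,-.06,.042)):
    p=proj(w,O+x*X+yy*Y+[0,0,z])[0]; cv2.circle(im,(int(p[0]),int(p[1])),2,(0,255,0),-1)
cv2.imwrite('pics/w4m.png',im)
```

```text
[0.47591106 0.13389264 0.3045544 ] [ 3.14107787 -0.00377363  0.36445874] [ 0.52307796 -0.3755985  -0.45122084]
[131.9  28.2] [ 108    2   50   54 2020] -0.0337 0.0979 z 0.055
[56.2 77.6] [    0    10   115   130 11231] -0.0729 0.167 z 0.01
[221.4  62.4] [206  46  32  34 829] -0.0604 0.0238 z 0.194
[285.1  63.2] [270  47  31  34 814] -0.061 -0.0307 z 0.194
[293.4 117. ] [290 100   8  35 240] -0.106 -0.0392 z 0.037
[213.  117.9] [210 102   7  32 216] -0.1069 0.0324 z 0.037
[224.5 115.8] [223 103   4  26 100] -0.105 0.0221 z 0.031
[451.2 134.7] [ 431  103   63   79 1470] -0.1214 -0.1819 z 0.01
[231.5 117.4] [230 105   4  25  93] -0.1064 0.0159 z 0.032
[281.6 119. ] [280 107   4  23  81] -0.1077 -0.0287 z 0.031
[238.5 121. ] [237 113   4  17  66] -0.1096 0.0097 z 0.032
[274.5 121.4] [273 113   4  17  63] -0.1098 -0.0224 z 0.031
[ 76.9 240.7] [    0   171   200   117 15105] -0.225 0.1697 z -0.86
[408.3 234.1] [394 224  30  23 103] -0.2176 -0.1547 z 0.018
[ 39.8 337.3] [  12  321   66   40 1830] -0.3362 0.2244 z -0.86
[398.  347.2] [ 360  321   84   51 3575] -0.3479 -0.1592 z -0.863
[253.5 351.1] [250 344  10  17 113] -0.3533 -0.0038 z -0.001
[488.2 358.1] [486 346   7  24  61] -0.3617 -0.2587 z 0.212
```

View pics/w4m.png

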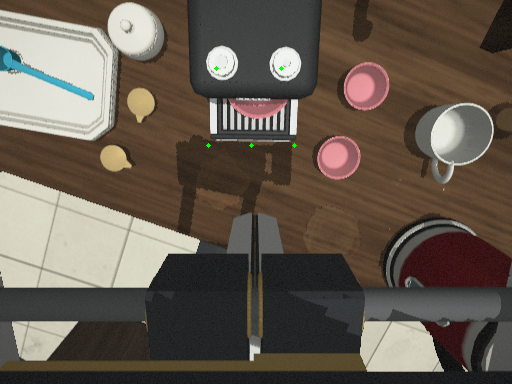

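The tray now sits close under the head with the bowl at (258,104). The keys are at (221,62) and (285,63), which shifts my machine origin by (+4,−3.5) mm. Next I move above the lever pad and press down.

Emit:
{"method": "carry_out", "body": {
  "steps": [
    [[0.03, 0, 0], 0, 1],
    [[0.07, 0, 0], 0, 1],
    [[0.11, 0, 0], 0, 1],
    [[0.145, 0, 0], 0, 1],
    [[0.166, 0, 0], 0, 1],
    [[0.166, 0, 0.02], 0, 1],
    [[0.166, 0, 0.04], 0, 1],
    [[0.166, 0, 0.05], 0, 1],
    [[0.166, 0, 0.058], 0, 1],
    [[0.166, 0, 0.066], 0, 1]
  ]
}}

```text
time: 9.6
tool_pos: [0.6296, 0.1924, 0.2392]
ee_rot: [3.141, -0.001, 0.364]
wrist_force: [-2.9, -1.8, 4.6]
width: 0.0001
finger_force: 2.0
```

Emit:
{"method": "carry_out", "body": {
  "steps": [
    [[0, 0, 0.007], 0, 1],
    [[0, 0, 0.014], 0, 1],
    [[0, 0, 0.021], 0, 1],
    [[0, 0, 0.028], 0, 1],
    [[0, 0, 0.034], 0, 1],
    [[0, 0, 0.037], 0, 1],
    [[0, 0, 0.037], 0, 1]
  ]
}}

```text
time: 10.48
tool_pos: [0.6308, 0.1929, 0.2008]
ee_rot: [3.141, -0.002, 0.364]
wrist_force: [1.1, 0.2, 1.9]
width: 0.0006
finger_force: 1.1
```

Emit:
{"method": "carry_out", "body": {
  "steps": [
    [[0, 0, 0.001], 0, 1],
    [[0, 0, 0.002], 0, 1],
    [[0, 0, 0.003], 0, 1],
    [[0, 0, 0.004], 0, 1],
    [[0, 0, 0.004], 0, 1]
  ]
}}

```text
time: 11.1
tool_pos: [0.6318, 0.1932, 0.1992]
ee_rot: [3.141, -0.006, 0.364]
wrist_force: [2.9, -0.3, 8.0]
width: 0.0002
finger_force: 3.5
```

Emit:
{"method": "carry_out", "body": {
  "steps": [
    [[0, 0, 0.002], 0, 1],
    [[0, 0, 0.002], 0, 1],
    [[0, 0, -0.02], 0, 1],
    [[0, 0, -0.045], 0, 0.07],
    [[-0.03, 0, -0.045], 0, 0.07],
    [[-0.05, 0, -0.045], 0.05, 0.07],
    [[-0.059, 0, -0.045], 0.05, 0.07],
    [[-0.059, 0, -0.045], 0.05, 0.07],
    [[-0.059, 0, -0.045], 0.05, 0.07]
  ]
}}

```text
time: 12.22
tool_pos: [0.5754, 0.1718, 0.2409]
ee_rot: [-3.142, 0.001, 0.355]
wrist_force: [-1.1, -0.8, 0.1]
width: 0.0436
finger_force: 0.0
```

Run:
```python
from h import *
o=robot.get_obs(); print(o['tool_pos'],o['ee_rot'],o['width'],o['wrist_force'])
w=snap('wrist','w5');a=snap('scene','a5');b=snap('side','b5')
im=np.hstack([cv2.resize(a['image'][165:285,150:270],(400,400),interpolation=cv2.INTER_CUBIC),cv2.resize(w['image'][100:360,130:390],(400,400))])
cv2.imwrite('pics/v5.png',im[:,:,::-1])
O=np.array([.6369,.1959,0]);y=np.radians(20.4);X=np.array([np.cos(y),np.sin(y),0]);Y=np.array([-X[1],X[0],0])
M=pts(a)-O;mx,my,mz=M@X,M@Y,M[...,2]
for x0 in np.arange(-.03,.06,.01):
    m=(abs(mx-x0)<.005)&(abs(my)<.024)&(mz>.18)&(mz<.3); r=mz[m]; print('lever',x0.round(3),len(r),np.percentile(r,[10,50,90]).round(3) if len(r) else '')
t=o['tool_pos']-O; print('tool M',t@X,t@Y)
```

```text
[0.57540389 0.17183263 0.2409402 ] [-3.14152164e+00  5.77364055e-04  3.55439176e-01] 0.04361478921393216 [-1.05302663 -0.76806332  0.09747718]
lever -0.03 65 [0.183 0.185 0.2  ]
lever -0.02 54 [0.184 0.201 0.203]
lever -0.01 41 [0.196 0.198 0.2  ]
lever 0.0 49 [0.196 0.199 0.2  ]
lever 0.01 47 [0.196 0.198 0.201]
lever 0.02 45 [0.196 0.198 0.2  ]
lever 0.03 47 [0.196 0.199 0.2  ]
lever 0.04 47 [0.195 0.198 0.2  ]
lever 0.05 52 [0.197 0.2   0.203]
tool M -0.06602840640133009 -0.001122087532887464
```

View pics/v5.png

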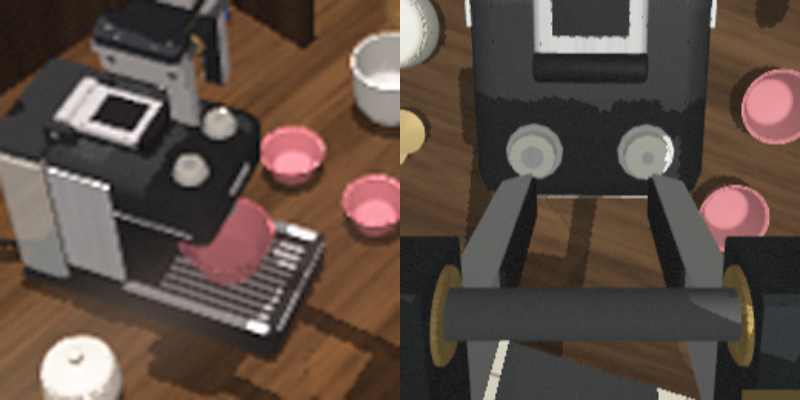

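The lever lies flat, with its surface at 0.198–0.200 m along its whole length. The bowl is under the head, and both fingertips line up ahead of the keys, with the keys at crop (535,150) and (645,150). Next I press both keys together.

Emit:
{"method": "carry_out", "body": {
  "steps": [
    [[0.001, 0, 0.03], 0, 0.07],
    [[0.001, 0, 0.041], 0, 0.07],
    [[0.001, 0, 0.041], 0, 0.07],
    [[0.001, 0, 0.054], 0, 0.07],
    [[0.001, 0, 0.0545], 0, 0.07],
    [[0.001, 0, 0.0545], 0, 0.07]
  ]
}}

```text
time: 13.12
tool_pos: [0.5773, 0.1723, 0.1904]
ee_rot: [3.141, -0.006, 0.355]
wrist_force: [-1.8, -0.5, 8.3]
width: 0.0439
finger_force: 3.6
```

Emit:
{"method": "carry_out", "body": {
  "steps": [
    [[0, 0, 0.0015], 0, 0.07],
    [[0, 0, 0.0015], 0, 0.07],
    [[0, 0, 0.0015], 0, 0.07],
    [[0, 0, 0.0015], 0, 0.07],
    [[0, 0, 0.0015], 0, 0.07],
    [[0, 0, 0.0015], 0, 0.07],
    [[0, 0, 0.0015], 0, 0.07],
    [[0, 0, 0.0015], 0, 0.07],
    [[0, 0, 0.0015], 0, 0.07],
    [[0, 0, 0.0015], 0, 0.07]
  ]
}}

```text
time: 14.38
tool_pos: [0.5774, 0.1723, 0.1898]
ee_rot: [3.14, -0.007, 0.355]
wrist_force: [-1.9, -0.1, 8.9]
width: 0.044
finger_force: 4.8
```

Emit:
{"method": "carry_out", "body": {
  "steps": [
    [[0, 0, 0], 0, 0.07],
    [[0, 0, 0], 0, 0.07],
    [[0, 0, 0], 0, 0.07],
    [[0, 0, 0], 0, 0.07],
    [[0, 0, 0], 0, 0.07],
    [[0, 0, 0], 0, 0.07],
    [[0, 0, 0], 0, 0.07],
    [[0, 0, 0], 0, 0.07]
  ]
}}

```text
time: 15.38
tool_pos: [0.5773, 0.1723, 0.1897]
ee_rot: [3.14, -0.007, 0.355]
wrist_force: [-2.5, -0.8, 9.8]
width: 0.0436
finger_force: 4.8
```

Emit:
{"method": "carry_out", "body": {
  "steps": [
    [[0, 0, 0], 0, 0.07],
    [[0, 0, 0], 0, 0.07],
    [[0, 0, 0], 0, 0.07],
    [[0, 0, -0.03], 0, 0.07],
    [[0, 0, -0.07], 0, 0.07],
    [[0, 0, -0.1], 0, 0.07],
    [[-0.04, 0, -0.11], 0, 0.07],
    [[-0.08, 0, -0.11], 0, 0.07],
    [[-0.1, 0, -0.11], 0, 0.07],
    [[-0.1, 0, -0.11], 0, 0.07]
  ]
}}

```text
time: 16.62
tool_pos: [0.4819, 0.1371, 0.2968]
ee_rot: [3.141, -0.003, 0.355]
wrist_force: [0.7, -0.0, 0.0]
width: 0.0436
finger_force: 0.0
```

Run:
```python
from h import *
o=robot.get_obs(); print(o['time'],o['tool_pos'],o['wrist_force'])
w=snap('wrist','w6');a=snap('scene','a6')
im=np.hstack([cv2.resize(a['image'][165:325,90:300],(420,320),interpolation=cv2.INTER_CUBIC),cv2.resize(w['image'][0:256,100:404],(380,320))])
cv2.imwrite('pics/v6.png',im[:,:,::-1])
h=cv2.cvtColor(w['image'],cv2.COLOR_RGB2HSV);P=pts(w)
O=np.array([.6369,.1959,0]);y=np.radians(20.4);X=np.array([np.cos(y),np.sin(y),0]);M=P-O;mx=M@X
m=((h[...,0]>165)|(h[...,0]<4))&(h[...,1]>60)&(h[...,2]>90)
q=(abs(P[...,2]-.195)<.012)&(h[...,1]<50)&(h[...,2]>150)&(mx<-.04);print('key z',len(P[q]),np.median(P[q][:,2]))
```

```text
16.625 [0.48188271 0.13710606 0.29675039] [ 0.66185862 -0.03632029  0.00951747]
key z 1726 0.1939637433260675
```

View pics/v6.png

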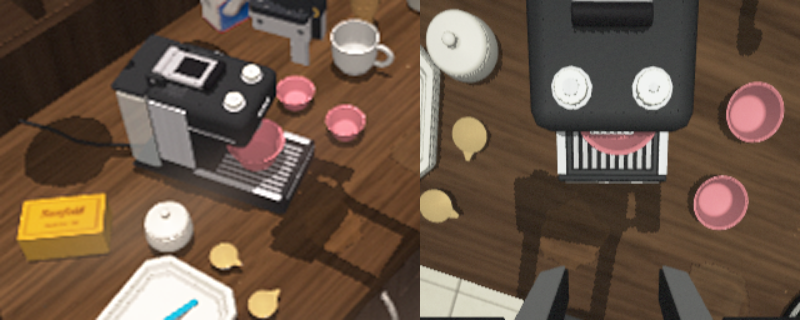

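The lever is shut, and both keys are back up with their tops at about 194 mm. The tray panel is against the white rail ends at (612,180), with the bowl under the head. The bystanders are where they were and the arm touches nothing, so I'm handing the job in.

```bash
python3 -c "
from bench import robot
print(robot.close_job())"
```

```text
the job is handed in; nothing more can be done
None
```

The job is handed in: I pushed the tray home with the bowl riding in untouched, pressed the lever shut, and held both keys down together for about 3 s before releasing them, in roughly 17 s of robot time; no verdict was returned.

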